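# Refit the selector knob of a dosing unit

### The job

The cleaner dosing unit lying on its back on the storeroom bench has lost its selector knob. Take the large pointer knob (not the small pointer knob, not the round one), turn it so that its nose points the way the flat of the bare D-shaped spindle faces (towards the side of the unit with the three brass hose stubs), and push it straight down onto the spindle until it snaps fully home against the panel. Leave the other two knobs where they lie and let go of the knob at the end.

Things in the scene. Friction and masses are not known exactly. Their poses are not given: they have to be found in the camera images.
- knob_grip (a point): Large loose dark-grey pointer knob, standing, 90 g. Round skirt 62 mm across, 26 mm high; on it an upright grip bar 14 mm wide (y), 36 mm high, along x from -28 to +40 mm, tapering to a nose at +x, white line on top. Point: on the axis, 47 mm over the underside, 21 over the skirt, 15 below the bar's top; x to the nose, z up. D-bore below: 30 mm across, 22 deep, flat on the nose side 5 mm off axis.
- spindle_foot (a point): Steel D-spindle upright on a fixed grey box 190x240x70 mm: 22 mm across, 20 high, flat 1 mm off axis, top 11 mm tapered (loose fit: a knob 4 mm and 10 deg off still goes on). Point: axis at its foot, on the panel; x = way the flat faces, z up. Spring clips at y = +-33 mm, 18 mm high, resist the knob's last 15 mm (to 15 N), then snap over its rim. Home: knob's point 47 mm above this one.
- small_knob_mid (a point): Bystander: small dark grey pointer knob, loose, skirt 38 mm across, 32 mm high with its bar; too small for the spindle. Point half-way up on its axis.
- round_knob_mid (a point): Bystander: round fluted dark grey knob without pointer, loose, 60 mm across, 38 mm high. Point half-way up on its axis.

How it is judged:
By the outcome, as a careful person would: the job done as asked, in the order asked, and still so for the second after the job is handed in, with the robot touching nothing.
It also fails if it takes over 38 s, if anything falls off the work surface, if the arm or the gripper's body presses on something with over 40 N, if the wrist force passes 120 N, or if a joint passes its speed limit or range.

### The arm

A 7-joint arm with a two-finger parallel gripper is mounted at the origin on the work surface. World frame = base frame: x ahead of the robot, y to its left, z up, the work surface at z = 0. Lengths are in m, angles in rad, forces in N, time in s.
With the tool pointing down it reaches from about 0.4 to 0.925 m from the base axis. Payload 5.6 kg.
Tool frame: the origin (TCP) lies midway between the tips of the shut fingers; the grasp point (between the pads) lies 19 mm behind it (ctrl.tcp_to_grasp is the z of the grasp point in the tool frame, in m); z points along the fingers, y is the direction in which the jaws open and shut (so a half turn about z gives the same grasp; the last joint's range is limited). The gripper opens to 85 mm and grips with 20 to 120 N. Pads are 22 mm wide; open, the fingers measure 114 mm over their backs; the gripper's body (76 mm by 85 mm) begins 54 mm behind the grasp point. The pads swing forward as they close: fully open they stand 13 mm farther back than shut.
Start: joints at [1.194, 0.468, -0.012, 1.603, 0.006, 1.071, -0.056], TCP at [0.213, -0.614, 0.231] pointing down, gripper open.
Joint ranges: [-2.53, 2.53], [-0.31, 2.02], [-1.57, 1.55], [0.28, 2.44], [-1.29, 4.43], [0.15, 1.84], [-2.92, 2.92]. Speed limits (rad/s): [2.57, 2.57, 3.14, 3.14, 3.14, 3.14, 3.14].

### API

Orientations are given as a rotation vector (axis times angle).
In Python, from station import ctrl, eyes gives the robot as it stands.
- The arm moves only by the tool play_rows, never from a script. Its arguments are lists of equal length, an entry for each row: "claw": the finger opening in m, from 0 to 0.0854; "offset": the shift along the tool's x, y, z in m, a list of three; "delta_rot": the turn, a rotation vector about the tool's x, y, z in rad, a list of three. In form: {"claw": [claw, ...], "offset": [[tx, ty, tz], ...], "delta_rot": [[rx, ry, rz], ...]}. A call has exactly 5 rows; each row is the pose to reach, as a shift and turn from the pose measured when the call began, along the tool's axes at that moment; what a row does not reach only later rows make up. A row lasts 1/8 s, in which the tool goes at most 62.5 mm and 10.7 degrees, less where a joint would pass 70% of its speed; a pose out of reach is approached as far as the arm can. A call with a gripper value outside its range is refused whole. The fingers move at their own pace and stop on an object; the grip force is fixed at half the most. Time passes only in rows, so rows that repeat a pose let the fingers close, or fill a call up. It gives the time, the measured TCP pose, the force and the opening at its end, in the units of the state.
- ctrl.read_state(): the state, without advancing time (a new reading comes with each control period).
- eyes.snapshot(name): name is "scene" or "top" or "wrist"; returns (picture, depth): 420x560x3 uint8, red, green, blue; 420x560 float32, m along the optical axis (not along the pixel's ray), 0 where there is no reading.
- eyes.calibration(name): a dict with "K" (3x3 intrinsics, pixels), "position" and "orientation" of the camera in the world. Camera axes: x right, y up, looking along -z (the intrinsics and any distortion apply to the point x, -y, -z); pixel columns grow to the right and rows downward; lengths in m; the calibration is good to about 2 mm. A picture is of the moment at which its call begins: read the wrist's pose just before it. calibration takes no time and is no camera call; for the wrist camera it gives the pose at the moment of the call.
- ctrl.sign_off(): hands the job in, once; it reports no verdict.
Trained networks look in the newest picture that a camera, given by its name, has taken for a name from the list of things; names that differ only in an ending like _2 or _b are one class to them, and where a whole thing is asked for, a point or a joint stands for the part that bears it (a point fixed in the world has none). Each returns a list of dicts, best first, with "conf" (0 to 1); they miss things now and then, are a little off and sometimes report something else, mostly with a low value. They report only what shows in the picture. A call takes as long as a camera call.
- eyes.spot_in(target, camera): "point" ([column, row] in pixels, amid what is visible of it).
- eyes.cut_out(target, camera): "pixels" (420x560 bool, what is visible of it) and "point" ([column, row] in pixels, amid what is visible of it).
- eyes.place_of(target, camera): "point" ([column, row] in pixels: a listed point, or the origin of a listed thing).
The state is a dict: "time_s": time; "joint_pos": joint angles; "joint_velocities": joint speeds; "tau": joint torques, N m; "ee_pos": TCP position; "ee_rot": TCP orientation; "wrist_force": force on the tool from outside, world axes, zero at the start; "moment": the same for the moment, N m; "gripper_width": finger opening in m.
Only numpy, scipy, OpenCV 4.12 (cv2) and the standard library are available. Lean on these libraries where they do the work, as an engineer would, in place of code of your own. Each camera call takes 0.05 s, during which the arm holds its last target.

## Working session

There is one attempt and no reset: what is moved stays moved. The work goes in short steps, Python scripts to look and compute and a tool call to move; the robot and the scene stay as the last step left them, time stands still between calls to the robot, and variables do not carry over. Pictures are saved under pics/ and viewed, and the job is handed in when it is done.

Besides the shell and the picture viewer there is one more tool, called after "Emit:" as a command line: name --argument value ..., lists and objects as JSON in quotes. play_rows: Moves the arm, as the interface text tells. Its arguments: {"type":"object","properties":{"claw":{"type":"array"},"offset":{"type":"array"},"delta_rot":{"type":"array"}},"required":["claw","offset","delta_rot"]}

```bash
mkdir -p pics; ls
cat > h.py <<'E'
import numpy as np, cv2
from scipy.spatial.transform import Rotation as R
from station import ctrl, eyes
def cal(n):
    c=eyes.calibration(n); return c
def rotm(o):
    o=np.array(o,float)
    if o.shape==(3,3): return o
    return R.from_rotvec(o).as_matrix() if o.shape==(3,) else R.from_quat(o).as_matrix()
def unproj(c,px,d):
    K=np.array(c['K']); u,v=px
    p=np.array([(u-K[0,2])/K[0,0]*d,-(v-K[1,2])/K[1,1]*d,-d])
    return rotm(c['orientation'])@p+np.array(c['position'])
def cloud(c,depth):
    K=np.array(c['K']); v,u=np.mgrid[:depth.shape[0],:depth.shape[1]]
    p=np.stack([(u-K[0,2])/K[0,0]*depth,-(v-K[1,2])/K[1,1]*depth,-depth],-1)
    return p@rotm(c['orientation']).T+np.array(c['position'])
def save(n,im): cv2.imwrite('pics/'+n,im[:,:,::-1])
E
python3 - <<'E'
from h import *
s=ctrl.read_state(); print(s)
for n in ['scene','top']:
    im,d=eyes.snapshot(n); save(n+'1.png',im); c=cal(n); print(n,c)
    np.savez(n+'1.npz',im=im,d=d)
    for t in ['knob_grip','spindle_foot']:
        for r in eyes.place_of(t,n)[:3]:
            u,v=map(int,np.round(r['point'])); print(t,r, unproj(c,r['point'],d[v,u]) if 0<=v<420 and 0<=u<560 else '')
E
```

```text
pics
{'time_s': 0.0, 'joint_pos': array([ 1.19398234,  0.46840941, -0.01160502,  1.60364477,  0.00597867,
        1.07140039, -0.05631637]), 'joint_velocities': array([ 0.00029578,  0.00135121,  0.00058601, -0.00027912,  0.00058409,
       -0.00063126, -0.00138612]), 'tau': array([-4.48378642e-04, -5.32392168e+01,  2.12863478e-02, -2.51310700e+01,
        1.14999327e-02,  7.66579964e-03, -5.71611793e-06]), 'ee_pos': array([ 0.21272576, -0.61359974,  0.23030866]), 'ee_rot': array([-3.09620170e+00, -5.21489708e-01,  6.41139724e-04]), 'wrist_force': array([0.13433028, 0.16787074, 0.42907573]), 'moment': array([ 0.02368903, -0.01169433,  0.01462844]), 'gripper_width': 0.08570502764727397}
scene {'K': array([[426.69209115,   0.        , 274.71738259],
       [  0.        , 426.69209115, 211.92404899],
       [  0.        ,   0.        ,   1.        ]]), 'position': array([0.88555573, 0.52568937, 0.55117602]), 'orientation': array([0.34307318, 1.25128929, 2.35591753])}
knob_grip {'point': [294.0, 199.7], 'conf': 0.84} [ 0.44492875 -0.15082704  0.04259828]
spindle_foot {'point': [358.1, 299.8], 'conf': 0.8} [0.53839036 0.18416458 0.07458357]
top {'K': array([[412.85711794,   0.        , 279.53636807],
       [  0.        , 412.85711794, 213.64670564],
       [  0.        ,   0.        ,   1.        ]]), 'position': array([ 0.4304589 , -0.05167671,  0.82745254]), 'orientation': array([ 0.08509018, -0.09063099, -1.55834921])}
knob_grip {'point': [335.6, 253.3], 'conf': 0.81} [ 0.44405196 -0.15838864  0.06091057]
spindle_foot {'point': [149.2, 199.0], 'conf': 0.68} [0.5385459  0.18371811 0.08242352]
```

View pics/scene1.png

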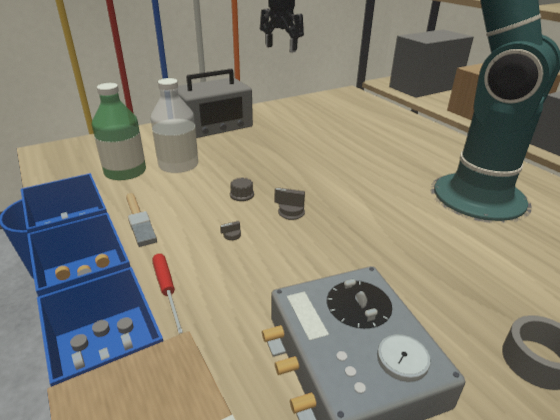

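View pics/top1.png

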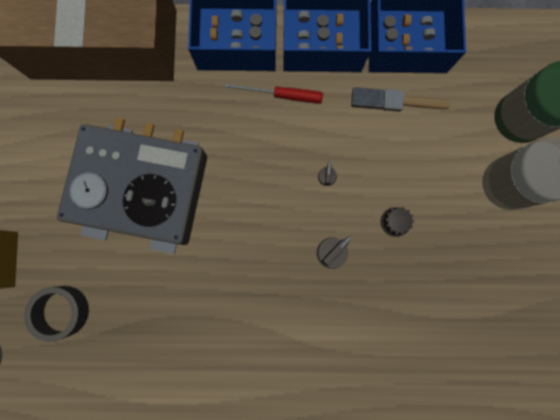

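Run:
```python
import numpy as np,cv2
z=np.load('top1.npz');im=z['im'][:,:,::-1]
a=cv2.resize(im[200:310,270:390],None,fx=4,fy=4,interpolation=cv2.INTER_CUBIC)
b=cv2.resize(im[130:270,60:230],None,fx=4,fy=4,interpolation=cv2.INTER_CUBIC)
cv2.imwrite('pics/ck.png',a);cv2.imwrite('pics/cs.png',b)
```

```text
(no output)
```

View pics/ck.png

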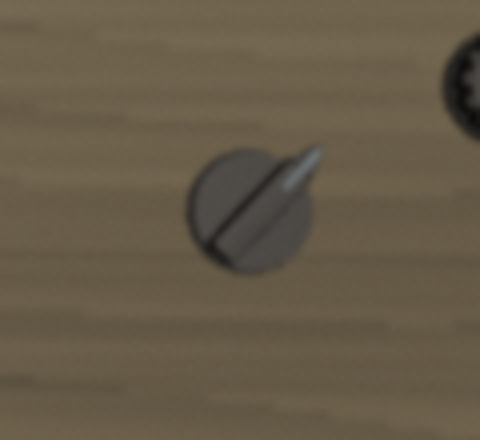

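View pics/cs.png

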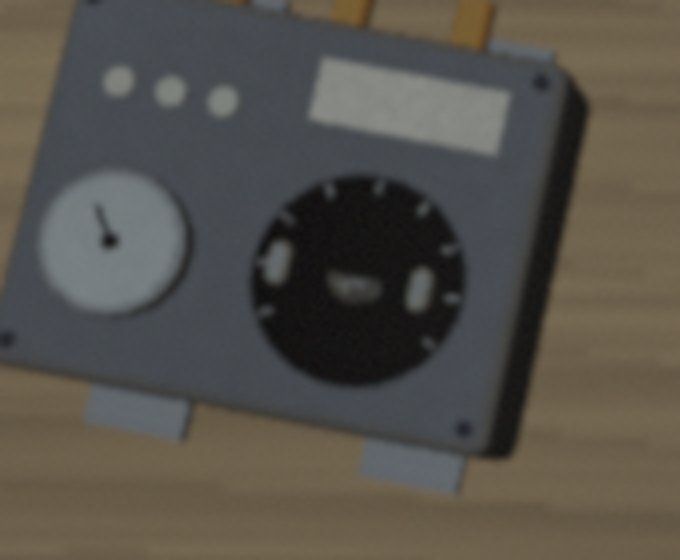

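The top view shows the large pointer knob at about (333,252), its nose to the upper right. The spindle is at about (148,201) on the black dial. Its flat edge faces up towards the brass stubs, and the clips are at about (129,195) and (165,202). Next I'll measure the poses.

Run:
```python
from h import *
def proj(c,P):
    K=np.array(c['K']); p=(np.array(P)-np.array(c['position']))@rotm(c['orientation']); 
    return np.array([K[0,0]*p[...,0]/-p[...,2]+K[0,2], K[1,1]*-p[...,1]/-p[...,2]+K[1,2]]).T
def ray(c,px,z):
    o=np.array(c['position']); d=unproj(c,px,1.)-o; return o+d*(z-o[2])/d[2]
for n in ['top','scene']:
    z=np.load(n+'1.npz'); c=cal(n); P=cloud(c,z['d']); 
    X=P.reshape(-1,3); X=X[z['d'].ravel()>0]
    def near(ctr,r,lo,hi): 
        m=(np.hypot(X[:,0]-ctr[0],X[:,1]-ctr[1])<r)&(X[:,2]>lo)&(X[:,2]<hi); return X[m]
    k=near((.445,-.155),.06,.05,.075); pc=k.mean(0); u,s,vt=np.linalg.svd((k-pc)[:,:2],full_matrices=False)
    print(n,'bar',len(k),pc,k[:,2].max(),vt[0],s, 'extent',((k-pc)[:,:2]@vt[0]).min(),((k-pc)[:,:2]@vt[0]).max())
    sk=near((.445,-.155),.06,.02,.032); print('skirt',len(sk),sk.mean(0),sk.min(0),sk.max(0))
    for a,b in [(.06,.078),(.082,.1)]:
        q=near((.54,.183),.07,a,b); print('panel/up',len(q),np.median(q,0))
    big=near((.54,.22),.12,.06,.08); A=np.c_[big[:,:2],np.ones(len(big))]; co=np.linalg.lstsq(A,big[:,2],rcond=None)[0]; print('plane',co,A[:,:2].min(0),A[:,:2].max(0))
    tb=near((.45,0),.06,-.02,.02); print('table',np.median(tb,0))
    if n=='top':
        c1,c2=ray(c,(129.2,195.5),.088),ray(c,(165,202.5),.088); print('clips',c1,c2,(c1+c2)/2,np.linalg.norm(c1-c2),np.degrees(np.arctan2(*(c1-c2)[[1,0]])))
        print('foot',ray(c,(149.2,199),.07)); print('kg',ray(c,(335.6,253.3),.047))
        # panel left corner edges
        a,b=ray(c,(60+85/4,130),.07),ray(c,(60+560/4,130+70/4),.07); print('paneledge deg',np.degrees(np.arctan2(*(a-b)[[1,0]])))
        a,b=ray(c,(270+225/4,200+240/4),.062),ray(c,(270+318/4,200+150/4),.062); print('nose',a,b,np.degrees(np.arctan2(*(b-a)[[1,0]])))
    else:
        print('foot',ray(c,(358.1,299.8),.07),'kg',ray(c,(294,199.7),.047))
s=ctrl.read_state(); print(rotm(s['ee_rot']))
z=np.load('scene1.npz');im=z['im'][:,:,::-1]
a=cv2.resize(im[170:230,260:330],None,fx=5,fy=5,interpolation=cv2.INTER_CUBIC)
b=cv2.resize(im[270:340,315:405],None,fx=5,fy=5,interpolation=cv2.INTER_CUBIC)
cv2.imwrite('pics/c2.png',np.hstack([cv2.resize(a,(350,350)),b]))
```

```text
top bar 270 [ 0.44887603 -0.15984831  0.06063773] 0.0642847700833098 [-0.72926132  0.68423529] [0.30589529 0.06687316] extent -0.036267288585297076 0.030627674027773073
skirt 454 [ 0.44711535 -0.15693895  0.02519279] [ 0.41829031 -0.18556527  0.02116892] [ 0.4744062  -0.12941374  0.03182632]
panel/up 4267 [0.53933272 0.18192851 0.0693628 ]
panel/up 144 [0.53725912 0.1869978  0.08545669]
plane [0.00506168 0.00549768 0.06531399] [0.45981084 0.10540689] [0.65955221 0.33976655]
table [ 4.49571895e-01 -1.80885407e-04 -9.88925188e-04]
clips [0.54373038 0.21837065 0.088     ] [0.53166897 0.15317214 0.088     ] [0.53769967 0.1857714  0.088     ] 0.06630477624692581 79.51904166446992
foot [0.54034827 0.18764337 0.07      ]
kg [ 0.44429864 -0.16032516  0.047     ]
paneledge deg 82.0948751901878
nose [ 0.43155484 -0.14093461  0.062     ] [ 0.47348522 -0.1841732   0.062     ] -45.88000165820532
scene bar 236 [ 0.45194216 -0.1606273   0.05895175] 0.0647237654834934 [-0.72245037  0.69142278] [0.30148343 0.06324965] extent -0.03629814828638722 0.032185541477383436
skirt 206 [ 0.45630349 -0.14946706  0.02703237] [ 0.42724064 -0.18820713  0.02041787] [ 0.47597831 -0.13074629  0.0319779 ]
panel/up 4481 [0.5466399  0.18971515 0.07078172]
panel/up 202 [0.53846408 0.19051781 0.08642708]
plane [-0.00018572 -0.0002151   0.0708149 ] [0.46171461 0.10638973] [0.65995644 0.33981699]
table [0.45131257 0.00311409 0.00088132]
foot [0.53505154 0.18088    0.07      ] kg [ 0.44874236 -0.14497181  0.047     ]
[[ 9.44824278e-01  3.27577516e-01 -2.34898880e-04]
 [ 3.27577595e-01 -9.44824145e-01  5.04282140e-04]
 [-5.67466432e-05 -5.53405619e-04 -9.99999845e-01]]
```

View pics/c2.png

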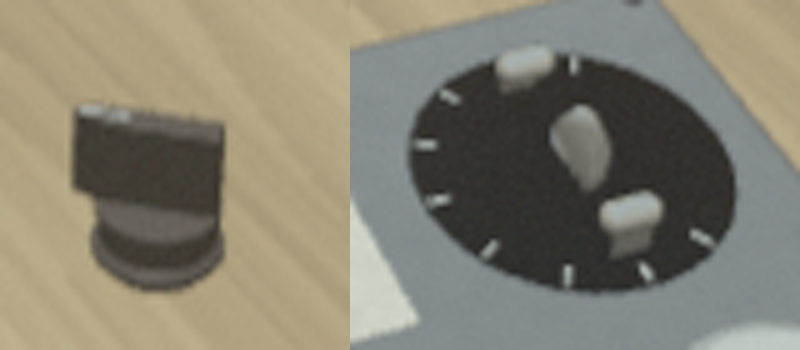

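Emit:
play_rows --claw '[0.085,0.085,0.085,0.085,0.085]' --offset '[[0.043,-0.041,0],[0.086,-0.082,0],[0.129,-0.123,0],[0.172,-0.164,0],[0.215,-0.205,0]]' --delta_rot '[[0,0,0.15],[0,0,0.31],[0,0,0.47],[0,0,0.63],[0,0,0.79]]'

```text
time_s: 0.92
ee_pos: [0.3495, -0.3484, 0.2313]
ee_rot: [-3.059, 0.717, -0.0]
wrist_force: [0.7, -0.7, -0.3]
gripper_width: 0.0852
```

```bash
cat >> h.py <<'E'
def togo(pos,yawdeg):
    s=ctrl.read_state(); Rt=rotm(s['ee_rot']); y=np.radians(yawdeg)
    T=np.array([[np.cos(y),np.sin(y),0],[np.sin(y),-np.cos(y),0],[0,0,-1]])
    off=Rt.T@(np.array(pos)-s['ee_pos']); rv=R.from_matrix(Rt.T@T).as_rotvec()
    print('t',s['time_s'],'pos',s['ee_pos'].round(4),'off',off.round(4),'rot',rv.round(3),'F',s['wrist_force'].round(1),'w',s['gripper_width'],'q',s['joint_pos'].round(2))
E
python3 - <<'E'
from h import *
togo((.447,-.1575,.20),-44.5)
for n in ['top','scene']:
    z=np.load(n+'1.npz'); c=cal(n); P=cloud(c,z['d']); X=P.reshape(-1,3); X=X[z['d'].ravel()>0]
    m=(abs(X[:,2]-.07)<.008)&(np.hypot(X[:,0]-.54,X[:,1]-.22)<.2); img=np.zeros((500,500),np.uint8)
    q=((X[m][:,:2]-[.54,.22])*1000+250).astype(int); img[q[:,1],q[:,0]]=255
    img=cv2.morphologyEx(img,cv2.MORPH_CLOSE,np.ones((7,7))); img=cv2.morphologyEx(img,cv2.MORPH_OPEN,np.ones((15,15)))
    cs,_=cv2.findContours(img,0,2); cc=max(cs,key=cv2.contourArea); r=cv2.minAreaRect(cc); print(n,'rect',np.array(r[0])/1000-.25+[.54,.22],r[1:])
    m=(X[:,2]>.079)&(X[:,2]<.1)&(np.hypot(X[:,0]-.538,X[:,1]-.186)<.05)
    q=((X[m][:,:2]-[.538,.186])*1000+50).round().astype(int); img=np.zeros((101,101),np.uint8); img[np.clip(q[:,1],0,100),np.clip(q[:,0],0,100)]=255
    img=cv2.morphologyEx(img,cv2.MORPH_CLOSE,np.ones((5,5)))
    k,l,st,ce=cv2.connectedComponentsWithStats(img)
    for i in range(1,k): print(st[i],(ce[i]-50)/1000+[.538,.186])
im,d=eyes.snapshot('wrist'); save('w1.png',im)
E
```

```text
t 0.925 pos [ 0.3495 -0.3484  0.2313] off [ 0.0025 -0.2143  0.0314] rot [-0.    -0.     0.316] F [ 0.7 -0.7 -0.3] w 0.08521180031365459 q [ 0.72  0.2  -0.    1.98 -0.    0.96 -1.32]
top rect [0.57090646 0.22617746] ((238.57244873046875, 189.4869842529297), 79.42646789550781)
[ 36  14  19  11 144] [0.53334722 0.15515278]
[ 42  42  12  21 158] [0.53517722 0.18840506]
[ 48  79  20  11 155] [0.54527742 0.21951613]
scene rect [0.5720752  0.22638531] ((239.50698852539062, 189.7156982421875), 79.64668273925781)
[ 36  13  20  12 133] [0.534      0.15471429]
[ 43  40  11  22 144] [0.53634722 0.18834722]
[ 48  78  20  12 149] [0.54539597 0.21949664]
```

View pics/w1.png

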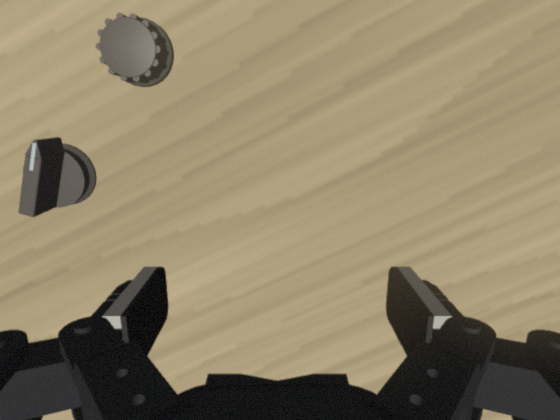

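The clips, the panel rectangle and the D-shape agree: the spindle axis is at about (0.5395, 0.1875) with yaw -10.4°. The wrist view shows the knob at the left (about 50,175), not yet between the fingers. I'll move above it.

Emit:
play_rows --claw '[0.085,0.085,0.085,0.085,0.085]' --offset '[[0.001,-0.055,0.008],[0.001,-0.11,0.016],[0.002,-0.165,0.024],[0.0025,-0.2143,0.0314],[0.0025,-0.2143,0.0314]]' --delta_rot '[[0,0,0.1],[0,0,0.2],[0,0,0.316],[0,0,0.316],[0,0,0.316]]'

```text
time_s: 1.6
ee_pos: [0.4522, -0.1455, 0.2005]
ee_rot: [-2.908, 1.172, 0.002]
wrist_force: [-1.1, -0.3, 1.0]
gripper_width: 0.085
```

Run:
```python
from h import *
togo((.447,-.1575,.033),-44.5)
c=cal('wrist'); im,d=eyes.snapshot('wrist'); save('w2.png',im)
X=cloud(c,d).reshape(-1,3); X=X[d.ravel()>0]
m=(np.hypot(X[:,0]-.447,X[:,1]+.1575)<.06)&(X[:,2]>.05)&(X[:,2]<.075); k=X[m]
r=cv2.minAreaRect((k[:,:2]*1000).astype(np.float32)); print(r,k[:,2].max(),len(k))
p=k.mean(0); _,_,vt=np.linalg.svd((k-p)[:,:2],full_matrices=False); t=(k-p)[:,:2]@vt[0]; print(vt[0],np.degrees(np.arctan2(vt[0][1],vt[0][0])),p+np.r_[vt[0],0]*(t.min()+t.max())/2,t.min(),t.max())
m=(np.hypot(X[:,0]-.447,X[:,1]+.1575)<.06)&(X[:,2]>.02)&(X[:,2]<.03); k=X[m]; print(cv2.minEnclosingCircle((k[:,:2]*1000).astype(np.float32)))
for r in eyes.place_of('knob_grip','wrist')[:2]:
    u,v=r['point']; o=np.array(c['position']); dd=unproj(c,r['point'],1.)-o; print(r,o+dd*(.047-o[2])/dd[2])
```

```text
t 1.6 pos [ 0.4522 -0.1455  0.2005] off [0.0052 0.0132 0.1674] rot [-0.006  0.004  0.01 ] F [-1.1 -0.3  1. ] w 0.08496753839908507 q [ 0.36  0.22 -0.13  2.04  0.03  0.88 -2.12]
((450.6167907714844, -164.2233428955078), (13.638121604919434, 67.79508209228516), 46.605655670166016) 0.06403332320677046 1444
[-0.73222614  0.68106158] 137.07334545012833 [ 0.45077129 -0.16404951  0.06151485] -0.03521736520943574 0.03259716356661068
((450.7976379394531, -163.5015411376953), 34.22874450683594)
{'point': [295.9, 186.5], 'conf': 0.56} [ 0.44449712 -0.16061737  0.047     ]
```

View pics/w2.png

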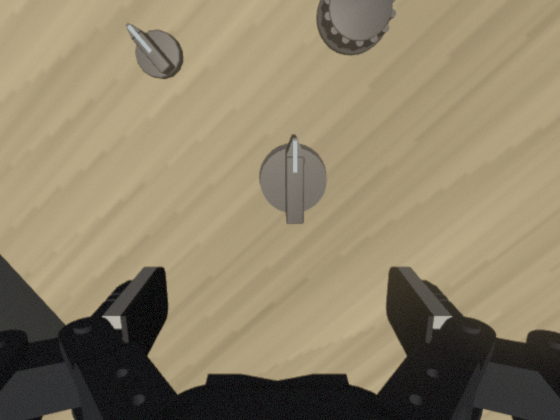

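Emit:
play_rows --claw '[0.06,0.06,0.06,0.06,0.06]' --offset '[[0.005,0.014,0.03],[0.0056,0.014,0.06],[0.0056,0.014,0.08],[0.0056,0.014,0.08],[0.0056,0.014,0.08]]' --delta_rot '[[-0.006,0.004,-0.009],[-0.006,0.004,-0.009],[-0.006,0.004,-0.009],[-0.006,0.004,-0.009],[-0.006,0.004,-0.009]]'

```text
time_s: 2.33
ee_pos: [0.4454, -0.1641, 0.1215]
ee_rot: [2.912, -1.173, 0.003]
wrist_force: [0.3, -0.4, 0.0]
gripper_width: 0.0601
```

Run:
```python
from h import *
togo((.4466,-.1585,.032),-43.4)
c=cal('wrist'); im,d=eyes.snapshot('wrist'); save('w3.png',im)
X=cloud(c,d).reshape(-1,3); X=X[d.ravel()>0]
m=(np.hypot(X[:,0]-.447,X[:,1]+.1575)<.06)&(X[:,2]>.05)&(X[:,2]<.075); k=X[m]
r=cv2.minAreaRect((k[:,:2]*1000).astype(np.float32)); print(r,k[:,2].max(),len(k))
a=np.radians(-43.4);n=np.array([np.cos(a),np.sin(a)])
print('axis',np.array(r[0])/1000-.006*n)
togo((.4466,-.1585,.032),-43.4)
```

```text
t 2.325 pos [ 0.4454 -0.1641  0.1215] off [-0.0033 -0.005   0.0895] rot [ 0.001 -0.003 -0.009] F [ 0.3 -0.4  0. ] w 0.06009123875889418 q [ 0.37  0.34 -0.11  2.11  0.06  0.7  -2.11]
((450.6011047363281, -163.99154663085938), (14.022232055664062, 68.01199340820312), 46.94728088378906) 0.06451967459655308 2544
axis [ 0.44624166 -0.15986902]
t 2.375 pos [ 0.4457 -0.1639  0.1217] off [-0.0034 -0.0046  0.0897] rot [ 0.001 -0.003 -0.008] F [0.1 0.1 0.5] w 0.060032015207474275 q [ 0.37  0.34 -0.11  2.11  0.06  0.7  -2.11]
```

View pics/w3.png

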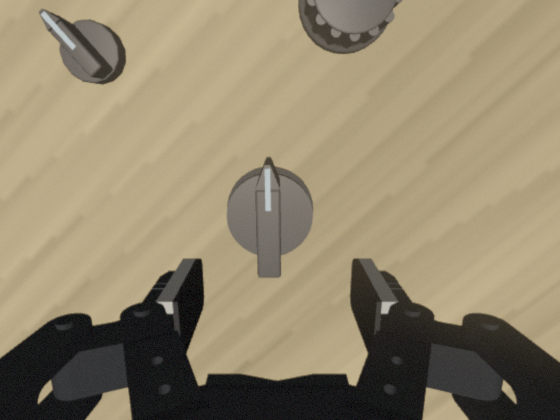

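Emit:
play_rows --claw '[0.06,0.06,0.06,0.06,0.06]' --offset '[[-0.003,-0.0037,0.02],[-0.003,-0.0037,0.05],[-0.003,-0.0037,0.075],[-0.003,-0.0037,0.0907],[-0.003,-0.0037,0.0907]]' --delta_rot '[[0.001,-0.003,-0.013],[0.001,-0.003,-0.013],[0.001,-0.003,-0.013],[0.001,-0.003,-0.013],[0.001,-0.003,-0.013]]'

```text
time_s: 3.0
ee_pos: [0.446, -0.1595, 0.0307]
ee_rot: [2.921, -1.154, -0.001]
wrist_force: [0.1, 0.6, -0.7]
gripper_width: 0.06
```

Run:
```python
from h import *
togo((.4463,-.1595,.031),-43.1)
```

```text
t 3.0 pos [ 0.446  -0.1595  0.0307] off [ 0.0002 -0.0002 -0.0003] rot [ 0.001  0.001 -0.   ] F [ 0.1  0.6 -0.7] w 0.060002407758963074 q [ 0.35  0.51 -0.09  2.15  0.09  0.49 -2.14]
```

Position matches to 0.3 mm, so I'll close.

Emit:
play_rows --claw '[0.03,0.01,0.0,0.0,0.0]' --offset '[[0,0,0],[0,0,0],[0,0,0],[0,0,0],[0,0,0]]' --delta_rot '[[0,0,0],[0,0,0],[0,0,0],[0,0,0],[0,0,0]]'

```text
time_s: 3.62
ee_pos: [0.4467, -0.1596, 0.0315]
ee_rot: [2.922, -1.154, 0.001]
wrist_force: [0.9, -1.3, 6.7]
gripper_width: 0.0131
```

Run:
```python
from h import *
togo((.446,-.1595,.031),-43.1)
im,d=eyes.snapshot('scene'); save('s2.png',cv2.resize(im[140:260,220:360],None,fx=4,fy=4))
```

```text
t 3.625 pos [ 0.4467 -0.1596  0.0315] off [-0.0005  0.0004  0.0004] rot [ 0.    -0.001 -0.   ] F [ 0.9 -1.3  6.7] w 0.01307299222746686 q [ 0.35  0.51 -0.09  2.14  0.09  0.49 -2.14]
```

View pics/s2.png

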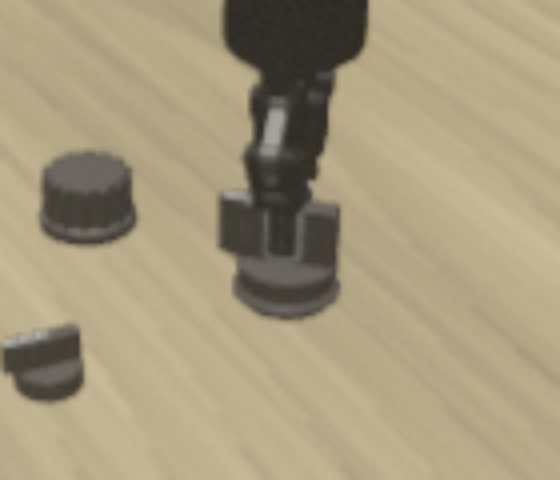

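Emit:
play_rows --claw '[0.0,0.0,0.0,0.0,0.0]' --offset '[[0,0,-0.02],[0,0,-0.05],[0,0,-0.09],[0,0,-0.13],[0,0,-0.14]]' --delta_rot '[[0,0,0],[0,0,0],[0,0,0],[0,0,0],[0,0,0]]'

```text
time_s: 4.3
ee_pos: [0.4478, -0.1599, 0.1737]
ee_rot: [2.922, -1.154, 0.008]
wrist_force: [-0.8, -0.1, -2.2]
gripper_width: 0.0131
```

Run:
```python
from h import *
togo((.5395,.1875,.17),-10.4)
im,d=eyes.snapshot('wrist'); save('w4.png',im)
```

```text
t 4.3 pos [ 0.4478 -0.1599  0.1737] off [-0.1705 -0.3163  0.0034] rot [-0.    -0.005 -0.571] F [-0.8 -0.1 -2.2] w 0.013062672502669714 q [ 0.38  0.26 -0.12  2.07  0.04  0.81 -2.09]
```

View pics/w4.png

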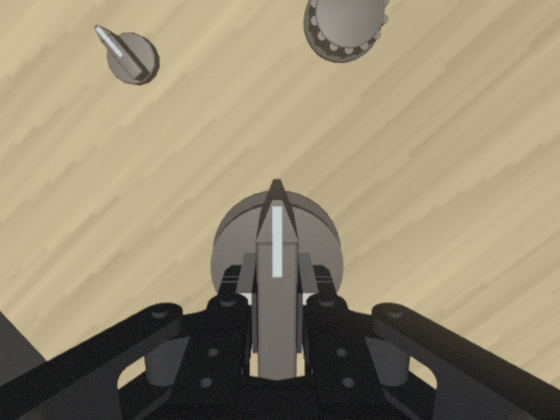

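The wrist view shows the knob held upright and centred, nose straight up the image at (278,185). I'll carry it to the spindle.

Emit:
play_rows --claw '[0.0,0.0,0.0,0.0,0.0]' --offset '[[-0.015,-0.028,0],[-0.038,-0.07,0],[-0.062,-0.115,0],[-0.085,-0.158,0],[-0.1,-0.186,0]]' --delta_rot '[[0,-0.002,-0.05],[0,-0.005,-0.15],[0,-0.005,-0.25],[0,-0.005,-0.35],[0,-0.005,-0.42]]'

```text
time_s: 4.97
ee_pos: [0.5008, 0.0468, 0.1715]
ee_rot: [-3.099, 0.512, 0.006]
wrist_force: [0.0, -0.7, -0.8]
gripper_width: 0.0132
```

Run:
```python
from h import *
togo((.5395,.1875,.17),-10.4)
```

```text
t 4.975 pos [0.5008 0.0468 0.1715] off [-0.0087 -0.1457  0.0016] rot [-0.001  0.004 -0.146] F [ 0.  -0.7 -0.8] w 0.013235027589995776 q [ 0.1   0.32 -0.3   1.99  0.12  0.84 -2.17]
```

Emit:
play_rows --claw '[0.0,0.0,0.0,0.0,0.0]' --offset '[[-0.003,-0.05,0.001],[-0.006,-0.1,0.0016],[-0.008,-0.13,0.0016],[-0.0087,-0.143,0.0016],[-0.0087,-0.1457,0.0016]]' --delta_rot '[[-0.001,0.004,-0.05],[-0.001,0.004,-0.1],[-0.001,0.004,-0.146],[-0.001,0.004,-0.146],[-0.001,0.004,-0.146]]'

```text
time_s: 5.6
ee_pos: [0.5388, 0.1871, 0.1687]
ee_rot: [3.127, -0.285, -0.003]
wrist_force: [0.2, -0.1, -2.1]
gripper_width: 0.0134
```

Emit:
play_rows --claw '[0.0,0.0,0.0,0.0,0.0]' --offset '[[0,0,0],[0,0,0],[0,0,0],[0,0,0],[0,0,0]]' --delta_rot '[[0,0,0],[0,0,0],[0,0,0],[0,0,0],[0,0,0]]'

```text
time_s: 6.22
ee_pos: [0.5389, 0.187, 0.1689]
ee_rot: [3.127, -0.286, -0.002]
wrist_force: [-0.7, -0.3, -1.3]
gripper_width: 0.0133
```

Run:
```python
from h import *
togo((.5395,.1875,.13),-10.4)
c=cal('wrist'); im,d=eyes.snapshot('wrist'); save('w5.png',im)
X=cloud(c,d); 
for n in ['wrist','scene']:
    if n=='scene': im,d=eyes.snapshot(n); c=cal(n); X=cloud(c,d); save('s5.png',im)
    Y=X[d>0]; m=(np.hypot(Y[:,0]-.54,Y[:,1]-.187)<.06)&(Y[:,2]>.185)&(Y[:,2]<.22);k=Y[m]
    print(n,len(k)); 
    if len(k)>10: print(cv2.minAreaRect((k[:,:2]*1000).astype(np.float32)),k[:,2].max())
```

```text
t 6.225 pos [0.5389 0.187  0.1689] off [ 0.0006 -0.0006  0.0389] rot [ 0.002  0.001 -0.001] F [-0.7 -0.3 -1.3] w 0.01325509221174333 q [-0.12  0.44 -0.35  1.84  0.19  0.9  -2.31]
wrist 13069
((540.199462890625, 185.91860961914062), (76.06684875488281, 63.0874137878418), 43.80167770385742) 0.2199985586397038
scene 760
((545.753173828125, 190.94398498535156), (50.77552795410156, 72.55815887451172), 30.9768123626709) 0.21999032364416676
```

View pics/w5.png

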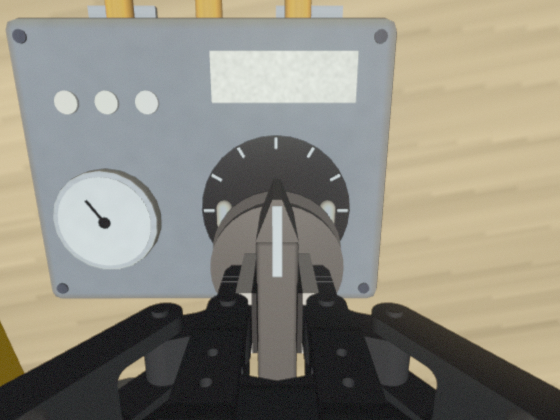

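View pics/s5.png

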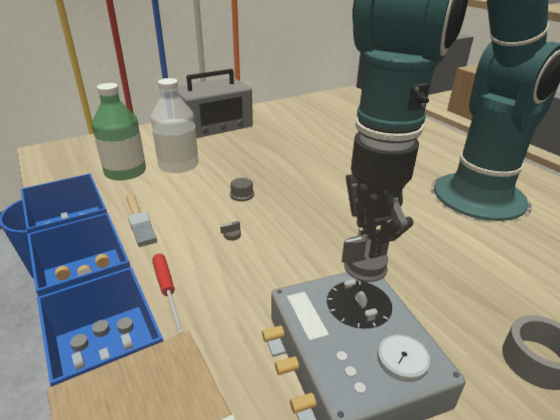

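The wrist view has the nose line at column 277, midway between the clips (224 and 328), and parallel to the stubs. I'll descend onto the spindle tip.

Emit:
play_rows --claw '[0.0,0.0,0.0,0.0,0.0]' --offset '[[0.0006,-0.0006,0.012],[0.0006,-0.0006,0.026],[0.0006,-0.0006,0.038],[0.0006,-0.0006,0.046],[0.0006,-0.0006,0.05]]' --delta_rot '[[0.002,0.001,-0.001],[0.002,0.001,-0.001],[0.002,0.001,-0.001],[0.002,0.001,-0.001],[0.002,0.001,-0.001]]'

```text
time_s: 6.95
ee_pos: [0.5392, 0.1875, 0.118]
ee_rot: [-3.129, 0.284, 0.002]
wrist_force: [-0.1, 0.1, -1.1]
gripper_width: 0.0132
```

Run:
```python
from h import *
togo((.5395,.1875,.1015),-10.4)
```

```text
t 6.95 pos [0.5392 0.1875 0.118 ] off [ 0.0003 -0.      0.0165] rot [0.    0.001 0.001] F [-0.1  0.1 -1.1] w 0.01322487591262922 q [-0.13  0.51 -0.33  1.87  0.22  0.8  -2.33]
```

Emit:
play_rows --claw '[0.0,0.0,0.0,0.0,0.0]' --offset '[[0.0003,0,0.004],[0.0003,0,0.008],[0.0003,0,0.012],[0.0003,0,0.015],[0.0003,0,0.0175]]' --delta_rot '[[0,0,0],[0,0,0],[0,0,0],[0,0,0],[0,0,0]]'

```text
time_s: 7.58
ee_pos: [0.5391, 0.1874, 0.1014]
ee_rot: [3.128, -0.284, -0.004]
wrist_force: [-7.6, -3.2, 24.3]
gripper_width: 0.0132
```

Run:
```python
from h import *
togo((.5395,.1875,.1015),-10.4)
im,d=eyes.snapshot('scene'); save('s6.png',cv2.resize(im[220:360,290:430],None,fx=4,fy=4))
```

```text
t 7.575 pos [0.5391 0.1874 0.1014] off [ 0.0004 -0.0001 -0.0001] rot [0.001 0.002 0.001] F [-7.6 -3.2 24.3] w 0.013156035693558278 q [-0.14  0.53 -0.33  1.88  0.23  0.77 -2.34]
```

View pics/s6.png

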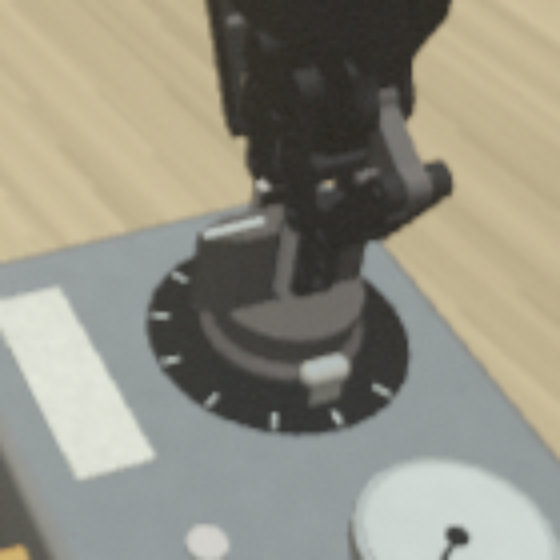

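Emit:
play_rows --claw '[0.0,0.0,0.0,0.0,0.0]' --offset '[[0,0,0.001],[0,0,0.002],[0,0,0.003],[0,0,0.003],[0,0,0.003]]' --delta_rot '[[0,0,0],[0,0,0],[0,0,0],[0,0,0],[0,0,0]]'

```text
time_s: 8.25
ee_pos: [0.5391, 0.1874, 0.1014]
ee_rot: [3.127, -0.283, -0.002]
wrist_force: [-8.4, -3.5, 23.5]
gripper_width: 0.0131
```

Run:
```python
from h import *
togo((.5395,.1875,.1015),-10.4)
im,d=eyes.snapshot('scene'); save('s7.png',cv2.resize(im[220:360,290:430],None,fx=4,fy=4))
```

```text
t 8.25 pos [0.5391 0.1874 0.1014] off [ 0.0004 -0.0001 -0.0001] rot [0.002 0.001 0.001] F [-8.4 -3.5 23.5] w 0.013062947427171403 q [-0.14  0.53 -0.32  1.88  0.24  0.77 -2.35]
```

View pics/s7.png

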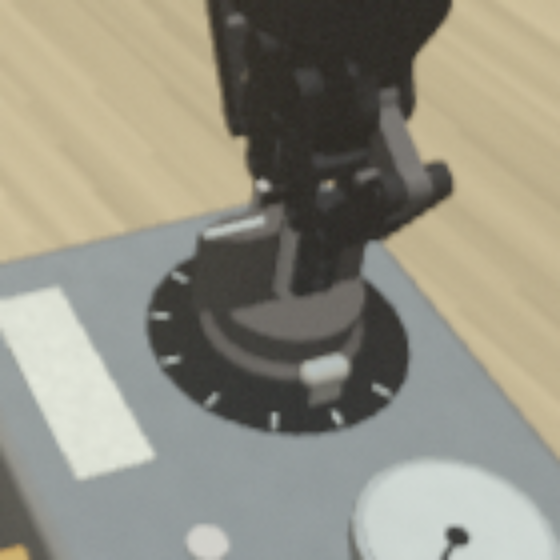

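TCP height 0.1014 m matches the predicted home height, and it doesn't move under extra push. I'll release and check.

Emit:
play_rows --claw '[0.02,0.04,0.05,0.05,0.05]' --offset '[[0,0,0],[0,0,-0.001],[0,0,-0.002],[0,0,-0.002],[0,0,-0.003]]' --delta_rot '[[0,0,0],[0,0,0],[0,0,0],[0,0,0],[0,0,0]]'

```text
time_s: 8.93
ee_pos: [0.5389, 0.1874, 0.1041]
ee_rot: [3.127, -0.283, -0.003]
wrist_force: [-0.1, -1.1, -0.4]
gripper_width: 0.0498
```

Emit:
play_rows --claw '[0.05,0.05,0.05,0.05,0.05]' --offset '[[0,0,-0.02],[0,0,-0.05],[0,0,-0.08],[0,0,-0.1],[0,0,-0.11]]' --delta_rot '[[0,0,0],[0,0,0],[0,0,0],[0,0,0],[0,0,0]]'

```text
time_s: 9.55
ee_pos: [0.5396, 0.1878, 0.2153]
ee_rot: [3.127, -0.284, -0.001]
wrist_force: [-0.0, 0.1, -0.4]
gripper_width: 0.0497
```

Run:
```python
from h import *
togo((.5395,.1875,.1015),-10.4)
for n in ['wrist','scene']:
    c=cal(n); im,d=eyes.snapshot(n); Y=cloud(c,d)[d>0]
    save(n+'8.png',im if n=='wrist' else cv2.resize(im[220:360,290:430],None,fx=4,fy=4))
    for a,b in [(.12,.145),(.09,.105),(.06,.075)]:
        m=(np.hypot(Y[:,0]-.54,Y[:,1]-.187)<(.05 if a>.08 else .08))&(Y[:,2]>a)&(Y[:,2]<b);k=Y[m]
        if len(k)>5: print(n,len(k),np.percentile(k[:,2],[5,50,95]),cv2.minAreaRect((k[:,:2]*1000).astype(np.float32)))
```

```text
t 9.55 pos [0.5396 0.1878 0.2153] off [0.000e+00 1.000e-04 1.138e-01] rot [0.002 0.    0.001] F [-0.   0.1 -0.4] w 0.04969074823209541 q [-0.1   0.39 -0.37  1.8   0.16  0.99 -2.29]
wrist 2100 [0.13034407 0.13164372 0.13275635] ((543.9344482421875, 185.49908447265625), (14.017318725585938, 68.19388580322266), 79.58431243896484)
wrist 3170 [0.09456181 0.09569386 0.09679635] ((538.0829467773438, 186.45904541015625), (57.906002044677734, 58.6202507019043), 35.01728057861328)
wrist 23287 [0.06845544 0.06982663 0.07111342] ((545.556884765625, 188.02163696289062), (155.26100158691406, 148.30499267578125), 79.79000854492188)
scene 534 [0.12113715 0.13128697 0.13337273] ((543.932861328125, 185.78038024902344), (15.705500602722168, 68.6548843383789), 80.07363891601562)
scene 559 [0.09331132 0.09664971 0.10332022] ((548.4406127929688, 199.96487426757812), (26.67746353149414, 68.15673828125), 72.66969299316406)
scene 4217 [0.0690736  0.07055184 0.07204456] ((545.3740844726562, 187.79193115234375), (153.4893798828125, 149.12100219726562), 80.95572662353516)
```

View pics/wrist8.png

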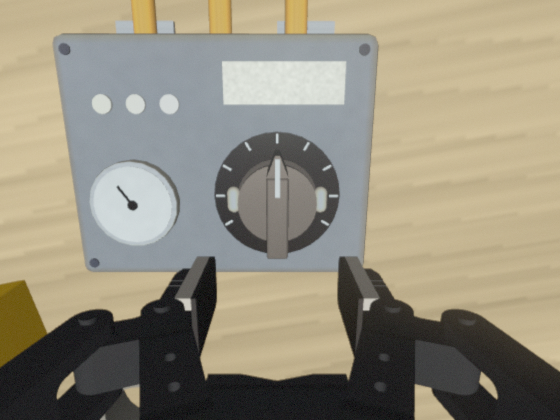

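View pics/scene8.png

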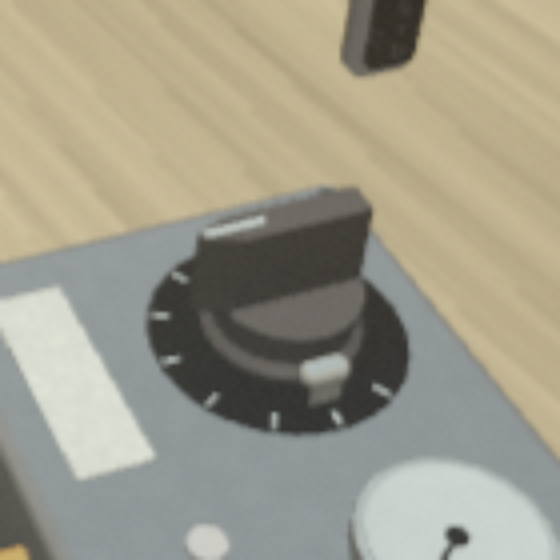

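The wrist view shows the knob's nose at (277,160) pointing at the stubs. The bar top is 61.8 mm above the panel against 62 nominal, and the skirt top is 25.9 mm against 26, so it is home with the clips over the rim.

Run:
```python
from h import *
print(ctrl.sign_off())
```

```text
the job is handed in; nothing more can be done
None
```

The large pointer knob is home on the spindle, its nose pointing to the brass-stub side. I released it, backed the gripper off about 11 cm and handed the job in at about 9.7 s.

- **Seating:** the bar top measured 61.8 mm above the panel (62 nominal) and the skirt 25.9 mm (26 nominal). While I was still pushing, the knob stopped at its predicted home height and did not move under an extra 3 mm of commanded push. The clips look to be over the rim in the scene picture, though I did not see a distinct snap in the force readings.
- **Direction:** the nose is at about -10°, against -10.4° for the flat.
- **Force:** the highest wrist force in the readings after each move was about 25 N.
- **Other knobs:** I never touched them. They were in place in the pictures up to hovering over the unit, but I took no final picture of them.
- **Disagreement:** the network's point estimates for the knob differed by up to about 15 mm between cameras. I relied on the depth measurements instead, which agreed to within about 3 mm.

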